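Work the short pattern weight out of the row and weigh down a template

TASK

Four hardwood pattern weights lie side by side, touching, reaching in under the plywood riser shelf; take the shortest. Reach in under the shelf behind it and slide it flat along the table, out of the row toward the front, until its back end is at least a finger's breadth (20 mm) in front of the others, without shifting them; only then pick it up. Set it down gently in the middle of the loose plywood template, lengthwise along it, press it down firmly (a push of about 12 N for a second) so that the template's grip dots bite, without shifting the template or disturbing anything else, and leave it lying there.

Things in the scene. Friction and masses are not known exactly. Their poses are not given: they have to be found in the camera images.
- short_weight: the shortest of the four pattern weights: plain hardwood bar 100 long (x) x 54 wide (y) x 26 high, about 0.55 kg (0.45 to 0.7), flat vertical ends, a small steel disc let into the top, loose. Origin at the centre of its underside, x along its length, z up. It can lie at any of the four places of the row; its ends are 15 mm inside those of its neighbours, its long sides touch theirs.
- long_weight_a: one of three alike long pattern weights in the row: plain hardwood bar 130 long (x) x 54 wide (y) x 26 high, 0.7 kg, a small steel disc let into the top, loose; origin at the centre of the underside, z up. Must stay where it is.
- long_weight_b: one of three alike long pattern weights in the row: plain hardwood bar 130 long (x) x 54 wide (y) x 26 high, 0.7 kg, a small steel disc let into the top, loose; origin at the centre of the underside, z up. Must stay where it is.
- long_weight_c: one of three alike long pattern weights in the row: plain hardwood bar 130 long (x) x 54 wide (y) x 26 high, 0.7 kg, a small steel disc let into the top, loose; origin at the centre of the underside, z up. Must stay where it is.
- shelf: fixed plywood riser shelf bridging the back part of the row. Origin on the table at the middle of the row; x points to the back along the weights, y along the row, z up. In this frame the weights' centres start at x = 0, y = -81, -27, 27 and 81 mm. Side panels 16 mm thick at y = +-200, x 25 to 175. The space behind the weights is free, the back open.
- shelf_edge (a point): middle of the lower front edge of the shelf's board, 230 mm above the table, 5 mm behind the middle of the weights. Board 16 mm thick, 170 deep, 420 wide, stock up to 100 mm high on top. It keeps an upright tool from getting behind the weights: reach in with the tool tilted 30 to 45 degrees, tip pointing back and down, over the weight. Axes as the shelf's.
- template: loose cutting template of 6 mm plywood, 0.18 kg, flat on the table: 190 long (x) x 120 wide (y), the corners cut off; a dark grip dot near each corner. Origin at the centre of its underside, x along its length, z up; its top is 6 mm above the table.
- button_jar: bystander: loose glass jar with steel cap, 64 diameter x 85 high; origin at the centre of the underside
- pencil_pot: bystander: loose grey pot 76 diameter x 100 high with pencils up to 190 high; origin at the centre of the underside
- thread_cone: bystander: loose standing cone of thread, 68 diameter x 100 high; origin at the centre of the underside
- pin_dish: bystander: loose round white ceramic pin dish, 100 diameter x 20 high; origin at the centre of the underside
There are look-alikes about, which are no part of the job. Several things have the shape of the template; the one meant has the colours described above.

How it is judged:
By the outcome, as a careful person would: the job done as asked, in the order asked, and still so for the second after the job is handed in, with the robot touching nothing.
It also fails if it takes over 67 s, if anything falls off the work surface, if the arm or the gripper's body presses on something with over 40 N, if the wrist force passes 120 N, or if a joint passes its speed limit or range.

ROBOT

A 6-joint arm with a two-finger parallel gripper is mounted at the origin on the work surface. World frame = base frame: x ahead of the robot, y to its left, z up, the work surface at z = 0. Lengths are in m, angles in rad, forces in N, time in s.
With the tool pointing down it reaches from about 0.325 to 0.9 m from the base axis. Payload 3.5 kg.
Tool frame: the origin (TCP) lies at the very end of the fingers, on their centre line; the grasp point (between the pads) lies 19 mm behind it; z points along the fingers, x is the direction in which the jaws open and shut, and the axes are right-handed (so a half turn about z gives the same grasp; the last joint's range is limited). The gripper opens to 85 mm and grips with 20 to 120 N. Pads are 22 mm wide; open, the fingers measure 114 mm over their backs; the gripper's body (76 mm by 85 mm) begins 54 mm behind the grasp point. The pads swing forward as they close: fully open they stand 13 mm farther back than shut.
Start: joints at [-1.267, 0.276, -0.026, 1.268, 0, 1.467], TCP at [0.247, -0.574, 0.231] pointing down, gripper open.
Joint ranges: [-3.12, 3.12], [-0.85, 1.88], [-1.08, 1.24], [-1.95, 2.15], [-1.57, 1.53], [-3.14, 3.14]. Speed limits (rad/s): [2.57, 2.57, 3.14, 3.14, 3.14, 3.14].

INTERFACE

Orientations are given as a unit quaternion [x, y, z, w].
In Python, from workcell import * gives the robot as it stands.
- The arm moves only by the tool play_rows, never from a script. Its argument "deltas" is a list that holds one entry, the list of rows, each a list of 7 numbers: the shift along the tool's x, y, z in m, then the turn, a rotation vector about the tool's x, y, z in degrees, then the finger opening in m, from 0 to 0.0854. In form: [[[dx, dy, dz, rx, ry, rz, gripper], ...]]. A call has 1 to 10 rows; each row shifts and turns the commanded pose from where the row before left it, along the tool's axes as they then stand; what a row does not reach is not made up. A row lasts 1/8 s, in which the tool goes at most 62.5 mm and 10.7 degrees, less where a joint would pass 70% of its speed; a pose out of reach is approached as far as the arm can. A call is refused whole if a number of a shift passes 0.0625 or a number of a turn 10.7, either way. A call with a gripper value outside its range is refused whole. The fingers move at their own pace and stop on an object; "grip_force" is the grip in N (left out, the last holds). Time passes only in rows, so rows that do not move let the fingers close. It gives the time, the measured TCP pose, the force and the opening at its end, in the units of the state.
- state(): the state, without advancing time (a new reading comes with each control period).
- read_camera(name): name is "scene" or "top" or "wrist"; returns (picture, depth): 420x560x3 uint8, red, green, blue; 420x560 float32, m along the optical axis (not along the pixel's ray), 0 where there is no reading.
- camera_model(name): a dict with "intrinsics" (3x3 intrinsics, pixels), "rvec" (rotation vector, rad) and "tvec" (3), from world to camera coordinates, as OpenCV has them. Camera axes: x right, y down, z forward; pixel columns grow to the right and rows downward; lengths in m; the calibration is good to about 2 mm. A picture is of the moment at which its call begins: read the wrist's pose just before it. camera_model takes no time and is no camera call; for the wrist camera it gives the pose at the moment of the call.
- hand_in(): hands the job in, once; it reports no verdict.
The state is a dict: "clock": time; "joint_positions": joint angles; "qd": joint speeds; "joint_efforts": joint torques, N m; "ee_pos": TCP position; "eef_rot": TCP orientation; "contact_force": force on the tool from outside, world axes, zero at the start; "wrist_torque": the same for the moment, N m; "finger_gap": opening from 0.0 (shut) to 1.0 (fully open).
Only numpy, scipy, OpenCV 4.12 (cv2) and the standard library are available. Lean on these libraries where they do the work, as an engineer would, in place of code of your own. Each camera call takes 0.05 s, during which the arm holds its last target.

## Working session

There is one attempt and no reset: what is moved stays moved. The work goes in short steps, Python scripts to look and compute and a tool call to move; the robot and the scene stay as the last step left them, time stands still between calls to the robot, and variables do not carry over. Pictures are saved under pics/ and viewed, and the job is handed in when it is done.

Besides the shell and the picture viewer there is one more tool, called after "Request:" by a JSON object that holds its "api" and its "payload", one argument or row to a line. play_rows: Moves the arm, as the interface text tells. Its arguments: {"type":"object","properties":{"deltas":{"type":"array"},"grip_force":{"type":"number"}},"required":["deltas"]}

```bash
ls; mkdir -p pics; cat > h.py <<'E'
from workcell import *
import numpy as np, cv2
from scipy.spatial.transform import Rotation as R
def cam(n):
    m=camera_model(n); K=np.array(m["intrinsics"],float).reshape(3,3)
    Rm=cv2.Rodrigues(np.array(m["rvec"],float))[0]; t=np.array(m["tvec"],float).ravel()
    return K,Rm,t
def ray(c,u,v,z):
    K,Rm,t=c; d=Rm.T@np.linalg.inv(K)@np.array([u,v,1.]); o=-Rm.T@t
    return o+d*(z-o[2])/d[2]
def cloud(c,dep):
    K,Rm,t=c; h,w=dep.shape; u,v=np.meshgrid(np.arange(w),np.arange(h))
    p=np.stack([(u-K[0,2])/K[0,0]*dep,(v-K[1,2])/K[1,1]*dep,dep],-1)
    return (p-t)@Rm
def proj(c,p):
    K,Rm,t=c; q=K@(Rm@np.array(p)+t); return q[:2]/q[2]
E
python3 - <<'E'
from h import *
for n in ["scene","top"]:
    im,d=read_camera(n); cv2.imwrite(f"pics/{n}0.png",im[:,:,::-1]); np.savez(f"{n}0.npz",im=im,d=d)
    print(n,cam(n))
print(state())
E
```

```text
pics
scene (array([[494.94394045,   0.        , 279.52599762],
       [  0.        , 494.94394045, 206.37117219],
       [  0.        ,   0.        ,   1.        ]]), array([[-0.95857507, -0.28465991,  0.01012753],
       [-0.24345077,  0.80031153, -0.54793537],
       [ 0.14787005, -0.52770274, -0.83645936]]), array([0.5092742 , 0.20643093, 1.37487554]))
top (array([[542.57933616,   0.        , 277.18980173],
       [  0.        , 542.57933616, 218.34531339],
       [  0.        ,   0.        ,   1.        ]]), array([[-0.01247409, -0.99980077, -0.01558258],
       [-0.98813421,  0.01471137, -0.15288677],
       [ 0.15308555,  0.01349056, -0.98812085]]), array([0.05938692, 0.55065246, 1.69444837]))
{'clock': 0.1, 'joint_positions': array([-1.26740294e+00,  2.77073830e-01, -2.77427513e-02,  1.26804198e+00,
       -2.65436747e-05,  1.46737650e+00]), 'qd': array([-0.00063702, -0.00089144,  0.0018852 , -0.0005843 , -0.00154922,
        0.00016093]), 'joint_efforts': array([ 4.77326139e-04, -4.46707749e+01,  2.96128482e+01,  8.40632332e-03,
       -1.03426730e-04,  1.63223393e-05]), 'ee_pos': array([ 0.24705852, -0.57331118,  0.23026152]), 'eef_rot': array([ 8.35369134e-01, -5.49688409e-01, -8.06650648e-04, -6.42415053e-04]), 'contact_force': array([-0.07755886, -0.26797331, -0.18986691]), 'wrist_torque': array([ 0.02487146, -0.02176268, -0.03726673]), 'finger_gap': 0.99894559505811}
```

View pics/scene0.png

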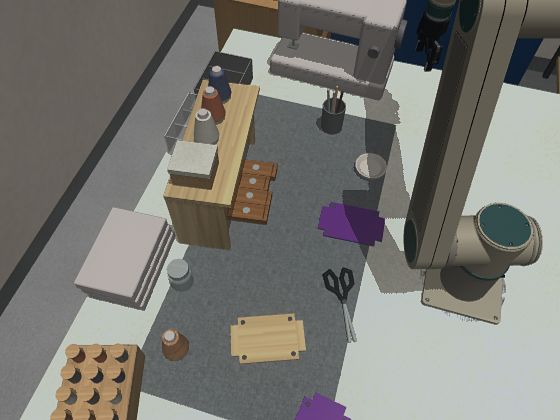

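View pics/top0.png

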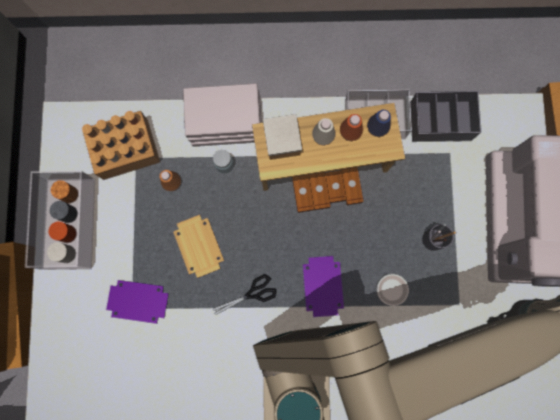

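```bash
python3 - <<'E'
from h import *
a=np.load("scene0.npz")["im"][:,:,::-1]; b=np.load("top0.npz")["im"][:,:,::-1]
f=lambda i,x,y,w,h:cv2.resize(i[y:y+h,x:x+w],(400,300),interpolation=cv2.INTER_CUBIC)
o=np.vstack([np.hstack([f(a,215,150,80,60+20),f(a,220,305,100,75)]),np.hstack([f(b,280,155,96,72),f(b,158,205,80,90)])])
cv2.imwrite("pics/crop0.png",o)
E
```

```text
(no output)
```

View pics/crop0.png

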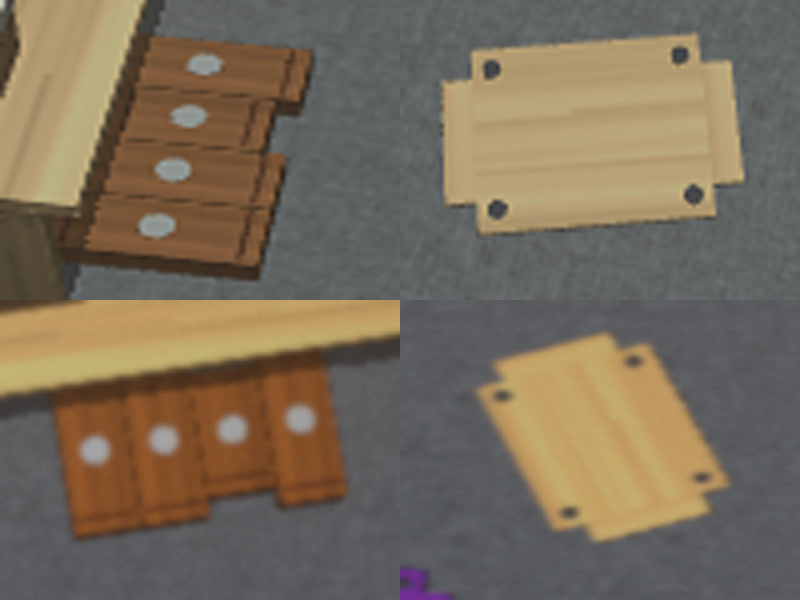

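```bash
python3 - <<'E'
from h import *
for n,roi in [("top",(285,160,85,60)),("scene",(225,155,60,75))]:
    z=np.load(n+"0.npz"); im,d=z["im"],z["d"]; c=cam(n)
    x,y,w,h=roi; s=cv2.cvtColor(im,cv2.COLOR_RGB2HSV).astype(int)
    m=((s[...,1]<60)&(s[...,2]>120)).astype(np.uint8); mm=np.zeros_like(m); mm[y:y+h,x:x+w]=m[y:y+h,x:x+w]
    k,l,st,ce=cv2.connectedComponentsWithStats(mm)
    for i in range(1,k):
        if st[i,4]>15: print(n,"disc",st[i,4],ce[i].round(1),ray(c,*ce[i],.026).round(4))
    P=cloud(c,d)
    # brown mask
    b=((s[...,0]<18)&(s[...,1]>110)).astype(np.uint8); bb=np.zeros_like(b); bb[y:y+h,x:x+w]=b[y:y+h,x:x+w]
    q=P[(bb>0)&(P[...,2]<.06)]; print("brown z pct",np.percentile(q[:,2],[10,50,90]).round(4))
    # template
    t=(248,300,70,85) if n=="scene" else (160,205,70,80)
    if n=="scene": t=(222,305,95,65)
    x,y,w,h=t
    ye=((s[...,0]>8)&(s[...,0]<30)&(s[...,1]>60)&(s[...,2]>110)).astype(np.uint8); yy=np.zeros_like(ye); yy[y:y+h,x:x+w]=ye[y:y+h,x:x+w]
    cs=cv2.findContours(yy,cv2.RETR_EXTERNAL,cv2.CHAIN_APPROX_NONE)[0]; cc=max(cs,key=cv2.contourArea)
    W=np.array([ray(c,*p[0],.006)[:2] for p in cc]); r=cv2.minAreaRect((W*1000).astype(np.float32)); print(n,"templ",r)
    fill=np.zeros_like(yy); cv2.drawContours(fill,[cc],-1,1,-1)
    dk=((s[...,2]<100)&(fill>0)).astype(np.uint8); 
    k,l,st,ce=cv2.connectedComponentsWithStats(dk)
    D=[]
    for i in range(1,k):
        if st[i,4]>3: p=ray(c,*ce[i],.006); D.append(p); print("dot",st[i,4],ce[i].round(1),p.round(4))
    print(np.mean(D,0), "P z",np.median(P[fill>0][:,2]))
    for nm,z0,lo in []: pass
E
```

```text
top disc 30 [351.6 183.4] [ 0.6657 -0.1919  0.026 ]
top disc 32 [335.5 185.5] [ 0.6595 -0.1393  0.026 ]
top disc 32 [318.8 188.3] [ 0.6511 -0.0847  0.026 ]
top disc 32 [302.5 190.5] [ 0.6445 -0.0315  0.026 ]
brown z pct [0.019  0.0248 0.0306]
top templ ((471.78546142578125, 311.00830078125), (192.7263641357422, 123.1290283203125), 21.207155227661133)
dot 4 [191.5 268.5] [0.3972 0.3314 0.006 ]
[0.39720679 0.33138258 0.006     ] P z 0.004605970564907356
scene disc 28 [255.4 166.7] [ 0.6677 -0.1927  0.026 ]
scene disc 32 [252.3 180.4] [ 0.6602 -0.1392  0.026 ]
scene disc 34 [249.2 194.6] [ 0.6527 -0.0858  0.026 ]
scene disc 36 [245.9 209.5] [ 0.6451 -0.0323  0.026 ]
brown z pct [0.0218 0.0262 0.0298]
scene templ ((471.89178466796875, 311.47509765625), (190.35108947753906, 120.73429107666016), 21.192230224609375)
dot 14 [289.5 318.3] [0.431  0.2457 0.006 ]
dot 15 [242.5 321.9] [0.5464 0.2906 0.006 ]
dot 16 [292.9 353.3] [0.3975 0.332  0.006 ]
dot 17 [243.8 356.8] [0.5135 0.3761 0.006 ]
[0.47208367 0.31112193 0.006     ] P z 0.0065385678207228876
```

```bash
cat >> h.py <<'E'
YAW=np.radians(8.0); O=np.array([.6558,-.1122,0])
RS=R.from_euler('z',YAW).as_matrix()
def S2W(x,y,z): return O+RS@np.array([x,y,z])
def W2S(p): return RS.T@(np.asarray(p)-O)
def rel(pos=None,rot=None):
    s=state(); r=R.from_quat(s["eef_rot"])
    print("clk %.2f"%s["clock"],"ee",s["ee_pos"].round(4),"shelf",W2S(s["ee_pos"]).round(4),"F",np.round(s["contact_force"],1),"gap",round(s["finger_gap"],3),"q",s["joint_positions"].round(2))
    print("axes x",r.as_matrix()[:,0].round(3),"z",r.as_matrix()[:,2].round(3))
    if pos is not None: print("d tool mm",(r.inv().apply(np.array(pos)-s["ee_pos"])*1000).round(1))
    if rot is not None: print("rotvec deg (tool)",np.degrees((r.inv()*rot).as_rotvec()).round(2))
def hookrot(t):
    z=RS@np.array([np.sin(t),0,-np.cos(t)]); x=RS@np.array([0,1,0]); return R.from_matrix(np.stack([x,np.cross(z,x),z],1))
def downrot(a): # jaw at world angle a deg
    a=np.radians(a); z=np.array([0,0,-1.]); x=np.array([np.cos(a),np.sin(a),0]); return R.from_matrix(np.stack([x,np.cross(z,x),z],1))
E
python3 - <<'E'
from h import *
z=np.load("top0.npz"); c=cam("top"); P=cloud(c,z["d"])
for n,u,v,zz in [("pot",440,236,.1),("dish",393,290,.02),("purpleback L",308,257,.006),("purpleback R",340,258,.006),("jar",223,160,.085),("cone",167,180,.1),("board front L",257,178,.23),("board front R",403,156,.246)]:
    print(n,ray(c,u,v,zz).round(3),P[v,u].round(3),"shelf",W2S(ray(c,u,v,zz)).round(3))
# row side edges: brown mask corners from front edges top
print(proj(c,S2W(-.05,-.027,.026)),proj(c,S2W(-.065,.108,.026)),proj(c,S2W(-.065,-.108,.026)))
im=z["im"][:,:,::-1].copy(); im=cv2.resize(im,None,fx=4,fy=4,interpolation=cv2.INTER_CUBIC)
for x0,yc,l in [(0,-.081,.065),(0,-.027,.05),(0,.027,.065),(0,.081,.065)]:
    for s1,s2 in [(-1,-1),(-1,1),(0,1),(0,-1)]:
        p=proj(c,S2W(s1*l,yc+s2*.027,.026)); cv2.circle(im,tuple(int(round(4*q+1.5)) for q in p),3,(0,255,0),1)
cv2.imwrite("pics/chk.png",im[620:880,1120:1520])
rel(S2W(-.083,-.027,.3),hookrot(0)); rel(rot=hookrot(np.radians(40)))
E
```

```text
pot [ 0.48  -0.447  0.1  ] [ 0.486 -0.461  0.052] shelf [-0.22  -0.307  0.1  ]
dish [ 0.32  -0.312  0.02 ] [ 0.32  -0.314  0.009] shelf [-0.361 -0.151  0.02 ]
purpleback L [ 0.429 -0.046  0.006] [ 0.429 -0.046  0.004] shelf [-0.215  0.097  0.006]
purpleback R [ 0.425 -0.149  0.006] [ 0.425 -0.149  0.005] shelf [-0.234 -0.004  0.006]
jar [0.735 0.221 0.085] [0.735 0.221 0.087] shelf [0.125 0.319 0.085]
cone [0.67  0.396 0.1  ] [0.671 0.397 0.092] shelf [0.084 0.501 0.1  ]
board front L [0.641 0.106 0.23 ] [0.693 0.118 0.005] shelf [0.016 0.218 0.23 ]
board front R [ 0.695 -0.313  0.246] [ 0.697 -0.315  0.239] shelf [ 0.011 -0.205  0.246]
[337.98917988 200.38204014] [297.60015489 211.21243956] [363.44814046 201.08331743]
clk 0.10 ee [ 0.2471 -0.5733  0.2303] shelf [-0.4689 -0.3997  0.2303] F [-0.1 -0.3 -0.2] gap 0.999 q [-1.27  0.28 -0.03  1.27 -0.    1.47]
axes x [ 0.396 -0.918 -0.002] z [-0.001  0.002 -1.   ]
d tool mm [-257.8 -470.7  -69.1]
rotvec deg (tool) [-1.7000e-01  1.0000e-02 -1.6469e+02]
clk 0.10 ee [ 0.2471 -0.5733  0.2303] shelf [-0.4689 -0.3997  0.2303] F [-0.1 -0.3 -0.2] gap 0.999 q [-1.27  0.28 -0.03  1.27 -0.    1.47]
axes x [ 0.396 -0.918 -0.002] z [-0.001  0.002 -1.   ]
rotvec deg (tool) [  -7.77   56.6  -155.5 ]
```

View pics/chk.png

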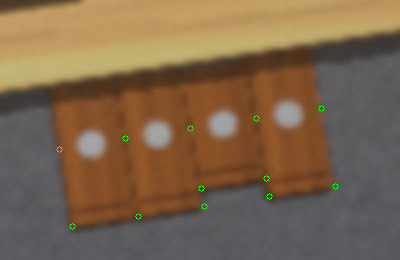

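Request:
{"api": "play_rows", "payload": {
  "deltas": [
    [[0,0,-0.035,0,0,-10,0.008],[0,0,-0.035,0,0,-10,0.008],[0,0,0,0,0,-10,0.008],[0,0,0,0,0,-10,0.008],[0,0,0,0,0,-10,0.008],[0,0,0,0,0,-10,0.008],[0,0,0,0,0,-10,0.008],[0,0,0,0,0,-10,0.008],[0,0,0,0,0,-10,0.008],[0,0,0,0,0,-10,0.008]]
  ]
}}

```text
clock: 1.35
ee_pos: [0.2471, -0.5736, 0.3006]
eef_rot: [0.957, 0.289, -0.0, -0.001]
contact_force: [0.9, 0.8, -0.3]
finger_gap: 0.093
```

Request:
{"api": "play_rows", "payload": {
  "deltas": [
    [[0,0,0,0,0,-10,0.008],[0,0,0,0,0,-10,0.008],[0,0,0,0,0,-10,0.008],[0,0,0,0,0,-10,0.008],[0,0,0,0,0,-10,0.008],[0,0,0,0,0,-10,0.008],[0,0,0,0,0,-4.7,0.008]]
  ]
}}

```text
clock: 2.22
ee_pos: [0.2472, -0.5736, 0.3006]
eef_rot: [0.655, 0.756, 0.0, -0.001]
contact_force: [-0.3, -0.3, -0.4]
finger_gap: 0.1
```

```bash
python3 -c "
from h import *
rel(S2W(-.12,-.027,.3),hookrot(0)); rel(S2W(-.12,-.027,.25),hookrot(np.radians(40)))"
```

```text
clk 2.23 ee [ 0.2472 -0.5736  0.3006] shelf [-0.4689 -0.4     0.3006] F [-0.3 -0.3 -0.4] gap 0.1 q [-1.27  0.25  0.08  1.41  0.   -1.41]
axes x [-0.143  0.99   0.001] z [-0.     0.001 -1.   ]
d tool mm [371.8 350.1   1. ]
rotvec deg (tool) [-0.01 -0.08  0.19]
clk 2.23 ee [ 0.2472 -0.5736  0.3006] shelf [-0.4689 -0.4     0.3006] F [-0.3 -0.3 -0.4] gap 0.1 q [-1.27  0.25  0.08  1.41  0.   -1.41]
axes x [-0.143  0.99   0.001] z [-0.     0.001 -1.   ]
d tool mm [371.8 350.1  51. ]
rotvec deg (tool) [-40.01  -0.15   0.16]
```

Request:
{"api": "play_rows", "payload": {
  "deltas": [
    [[0.0372,0.035,0,0,0,0,0.008],[0.0372,0.035,0,0,0,0,0.008],[0.0372,0.035,0,0,0,0,0.008],[0.0372,0.035,0,0,0,0,0.008],[0.0372,0.035,0,0,0,0,0.008],[0.0372,0.035,0,0,0,0,0.008],[0.0372,0.035,0,0,0,0,0.008],[0.0372,0.035,0,0,0,0,0.008],[0.0372,0.035,0,0,0,0,0.008],[0.0372,0.035,0,0,0,0,0.008]]
  ]
}}

```text
clock: 3.48
ee_pos: [0.5426, -0.1552, 0.3008]
eef_rot: [0.656, 0.755, -0.0, -0.0]
contact_force: [0.7, -1.1, -0.1]
finger_gap: 0.092
```

Request:
{"api": "play_rows", "payload": {
  "deltas": [
    [[0,0,0,-10,0,0,0.008],[0,0,0,-10,0,0,0.008],[0,0,0,-10,0,0,0.008],[0,0,0,-10,0,0,0.008],[0,0,0,0,0,0,0.008]]
  ]
}}

```text
clock: 4.1
ee_pos: [0.5366, -0.1545, 0.2946]
eef_rot: [0.619, 0.709, 0.257, 0.219]
contact_force: [0.2, 0.9, -0.2]
finger_gap: 0.093
```

```bash
python3 -c "
from h import *
L=.24;t=np.radians(40)
rel(S2W(.080-L*np.sin(t),-.027,.016+L*np.cos(t)),hookrot(t)); rel(S2W(.08,-.027,.016))
im,d=read_camera('wrist'); cv2.imwrite('pics/w1.png',im[:,:,::-1])"
```

```text
clk 4.10 ee [ 0.5366 -0.1545  0.2946] shelf [-0.1239 -0.0253  0.2946] F [ 0.2  0.9 -0.2] gap 0.093 q [-0.64 -0.23 -0.58  0.69  0.47 -0.64]
axes x [-0.137  0.991  0.007] z [ 0.629  0.093 -0.772]
d tool mm [ -2.3 -21.9 104.7]
rotvec deg (tool) [-0.52 -0.23 -0.38]
clk 4.10 ee [ 0.5366 -0.1545  0.2946] shelf [-0.1239 -0.0253  0.2946] F [ 0.2  0.9 -0.2] gap 0.093 q [-0.64 -0.23 -0.58  0.69  0.47 -0.64]
axes x [-0.137  0.991  0.007] z [ 0.629  0.093 -0.772]
d tool mm [ -3.2 -19.7 344.7]
```

View pics/w1.png

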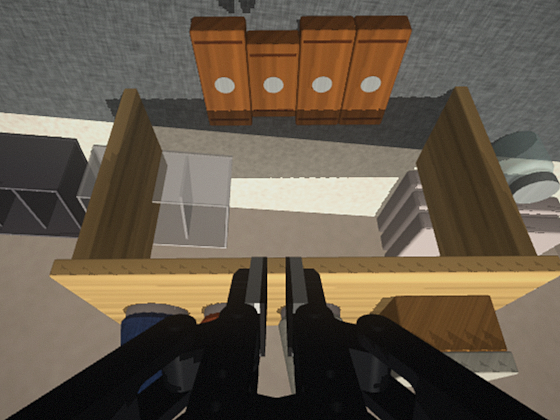

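Request:
{"api": "play_rows", "payload": {
  "deltas": [
    [[-0.003,-0.01,0,-0.5,-0.2,-0.4,0.008],[0,-0.01,0,0,0,0,0.008],[0,0,0.03,0,0,0,0.008],[0,0,0.035,0,0,0,0.008],[0,0,0.035,0,0,0,0.008],[0,0,0,0,0,0,0.008],[0,0,0,0,0,0,0.008]]
  ]
}}

```text
clock: 5.03
ee_pos: [0.5923, -0.1537, 0.2132]
eef_rot: [0.613, 0.71, 0.259, 0.229]
contact_force: [0.2, -0.7, 0.9]
finger_gap: 0.093
```

```bash
python3 -c "
from h import *
t=np.radians(40)
rel(S2W(.08,-.027,.016),hookrot(t))
c=cam('wrist');im,d=read_camera('wrist'); im=im[:,:,::-1]; np.savez('w2.npz',im=im,d=d)
big=cv2.resize(im[0:200,140:440],(800,533),interpolation=cv2.INTER_CUBIC); cv2.imwrite('pics/w2.png',big)
import pickle; pickle.dump(c,open('w2c.pkl','wb'))
for yc,l in [(-.081,.065),(-.027,.05),(.027,.065)]:
  for s in(-1,1): print(yc,s,((proj(c,S2W(l,yc+s*.027,.026))-[140,0])*8/3).round(0))"
```

```text
clk 5.03 ee [ 0.5923 -0.1537  0.2132] shelf [-0.0686 -0.0323  0.2132] F [ 0.2 -0.7  0.9] gap 0.093 q [-0.56 -0.07 -0.65  0.41  0.43 -0.58]
axes x [-0.143  0.99  -0.008] z [ 0.644  0.087 -0.76 ]
d tool mm [  6.2 -15.1 246.4]
rotvec deg (tool) [0.52 0.2  0.44]
-0.081 -1 [170. 382.]
-0.081 1 [311. 383.]
-0.027 -1 [310. 357.]
-0.027 1 [457. 358.]
0.027 -1 [453. 384.]
0.027 1 [595. 386.]
```

View pics/w2.png

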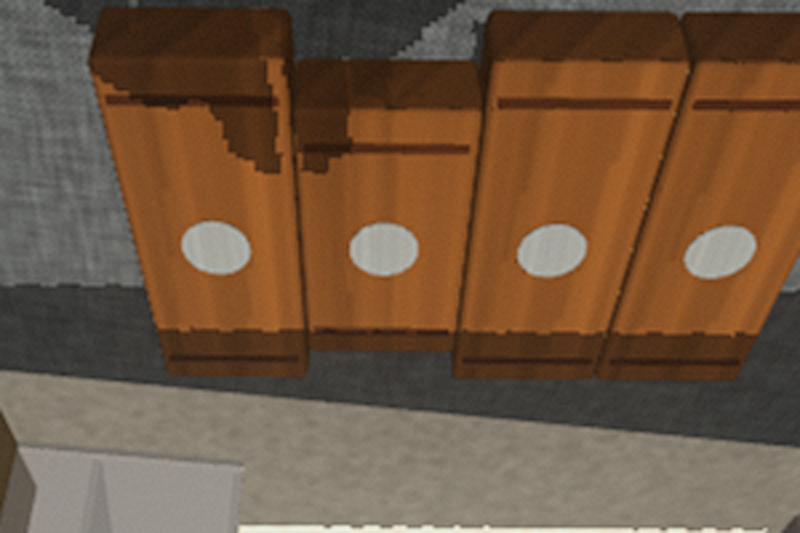

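Request:
{"api": "play_rows", "payload": {
  "deltas": [
    [[0.003,-0.008,0,0.5,0.2,0.4,0.008],[0.003,-0.007,0,0,0,0,0.008],[0,0,0.03,0,0,0,0.008],[0,0,0.03,0,0,0,0.008],[0,0,0.03,0,0,0,0.008],[0,0,0.03,0,0,0,0.008],[0,0,0,0,0,0,0.008],[0,0,0,0,0,0,0.008]]
  ]
}}

```text
clock: 6.08
ee_pos: [0.6555, -0.1384, 0.1111]
eef_rot: [0.617, 0.709, 0.258, 0.224]
contact_force: [0.4, -0.4, 0.3]
finger_gap: 0.096
```

```bash
python3 -c "
from h import *
t=np.radians(40)
rel(S2W(.08,-.027,.016),hookrot(t))"
```

```text
clk 6.08 ee [ 0.6555 -0.1384  0.1111] shelf [-0.004  -0.0259  0.1111] F [ 0.4 -0.4  0.3] gap 0.096 q [-0.47  0.17 -0.66  0.14  0.37 -0.49]
axes x [-0.139  0.99  -0.   ] z [ 0.637  0.089 -0.766]
d tool mm [ -1.1   3.2 126.8]
rotvec deg (tool) [ 0.  0. -0.]
```

Request:
{"api": "play_rows", "payload": {
  "deltas": [
    [[-0.001,0.003,0.02,0,0,0,0.008],[0,0,0.025,0,0,0,0.008],[0,0,0.025,0,0,0,0.008],[0,0,0.02,0,0,0,0.008],[0,0,0,0,0,0,0.008],[0,0,0,0,0,0,0.008]]
  ]
}}

```text
clock: 6.82
ee_pos: [0.7156, -0.1313, 0.0451]
eef_rot: [0.616, 0.709, 0.258, 0.225]
contact_force: [-0.6, -0.7, 0.6]
finger_gap: 0.093
```

```bash
python3 -c "
from h import *
t=np.radians(40)
rel(S2W(.08,-.027,.016),hookrot(t))
im,d=read_camera('wrist'); im=im[:,:,::-1]
cv2.imwrite('pics/w3.png',im)
"
```

```text
clk 6.83 ee [ 0.7156 -0.1313  0.0451] shelf [ 0.0565 -0.0272  0.0451] F [-0.6 -0.7  0.6] gap 0.093 q [-0.41  0.36 -0.59 -0.01  0.34 -0.43]
axes x [-0.139  0.99  -0.001] z [ 0.638  0.089 -0.765]
d tool mm [ 0.3 -0.8 37.3]
rotvec deg (tool) [0.07 0.04 0.02]
```

View pics/w3.png

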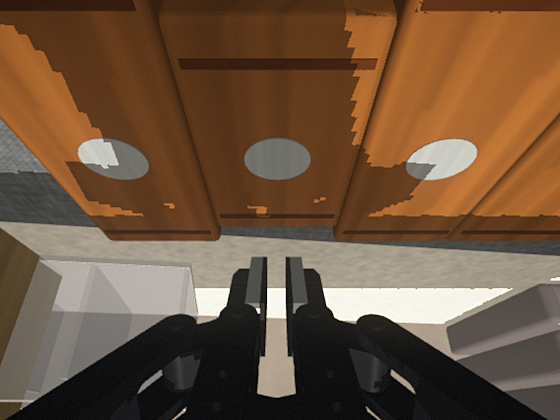

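Request:
{"api": "play_rows", "payload": {
  "deltas": [
    [[0,0,0.012,0,0,0,0.008],[0,0,0.013,0,0,0,0.008],[0,0,0.012,0,0,0,0.008],[0,0,0,0,0,0,0.008],[0,0,0,0,0,0,0.008]]
  ]
}}

```text
clock: 7.5
ee_pos: [0.7391, -0.1274, 0.0149]
eef_rot: [0.616, 0.709, 0.258, 0.224]
contact_force: [0.2, 0.5, 0.4]
finger_gap: 0.096
```

```bash
python3 -c "
from h import *
t=np.radians(40)
rel(S2W(.06,-.027,.016),hookrot(t))
im,d=read_camera('wrist'); im=im[:,:,::-1]
cv2.imwrite('pics/w4.png',im)
"
```

```text
clk 7.50 ee [ 0.7391 -0.1274  0.0149] shelf [ 0.0804 -0.0267  0.0149] F [0.2 0.5 0.4] gap 0.096 q [-0.38  0.44 -0.56 -0.06  0.33 -0.42]
axes x [-0.139  0.99   0.   ] z [ 0.636  0.09  -0.766]
d tool mm [ -0.3 -14.9 -13.9]
rotvec deg (tool) [-0.03 -0.03  0.  ]
```

View pics/w4.png

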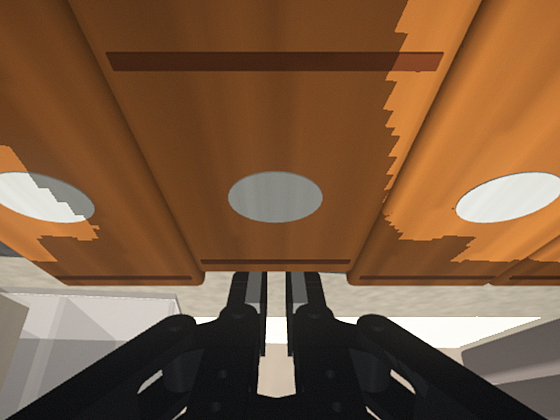

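Request:
{"api": "play_rows", "payload": {
  "deltas": [
    [[0,-0.0031,-0.0026,0,0,0,0.008],[0,-0.0031,-0.0026,0,0,0,0.008],[0,-0.0031,-0.0026,0,0,0,0.008],[0,-0.0031,-0.0026,0,0,0,0.008],[0,-0.0031,-0.0026,0,0,0,0.008],[0,-0.0031,-0.0026,0,0,0,0.008]]
  ]
}}

```text
clock: 8.3
ee_pos: [0.7169, -0.1313, 0.0172]
eef_rot: [0.615, 0.709, 0.259, 0.226]
contact_force: [6.0, 0.8, 1.5]
finger_gap: 0.096
```

```bash
python3 -c "
from h import *
t=np.radians(40)
rel(S2W(-.076,-.027,.015),hookrot(t))
im,d=read_camera('wrist'); im=im[:,:,::-1]
cv2.imwrite('pics/w5.png',im)
"
```

```text
clk 8.30 ee [ 0.7169 -0.1313  0.0172] shelf [ 0.0578 -0.0274  0.0172] F [6.  0.8 1.5] gap 0.096 q [-0.41  0.41 -0.6  -0.07  0.34 -0.43]
axes x [-0.14   0.99  -0.001] z [ 0.64   0.09  -0.763]
d tool mm [   0.5 -103.6  -84.8]
rotvec deg (tool) [0.24 0.02 0.1 ]
```

View pics/w5.png

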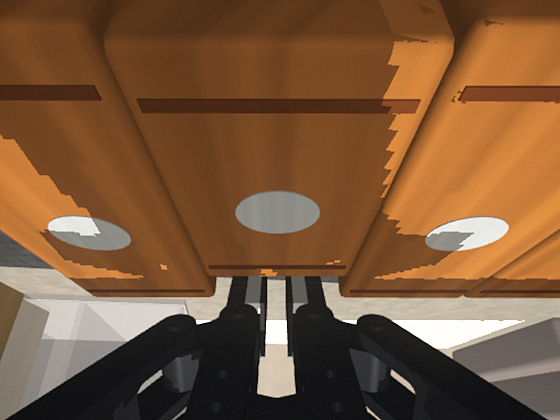

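Request:
{"api": "play_rows", "payload": {
  "deltas": [
    [[0,-0.004,-0.0032,0,0,0,0.008],[0,-0.004,-0.0032,0,0,0,0.008],[0,-0.004,-0.0032,0,0,0,0.008],[0,-0.004,-0.0032,0,0,0,0.008],[0,-0.004,-0.0032,0,0,0,0.008],[0,-0.004,-0.0032,0,0,0,0.008],[0,-0.004,-0.0032,0,0,0,0.008],[0,-0.004,-0.0032,0,0,0,0.008],[0,-0.004,-0.0032,0,0,0,0.008],[0,-0.004,-0.0032,0,0,0,0.008]]
  ]
}}

```text
clock: 9.6
ee_pos: [0.6677, -0.1383, 0.0173]
eef_rot: [0.614, 0.709, 0.261, 0.227]
contact_force: [7.6, 2.7, 2.8]
finger_gap: 0.091
```

```bash
python3 -c "
from h import *
t=np.radians(40)
rel(S2W(-.071,-.027,.015),hookrot(t))
im,d=read_camera('wrist'); im=im[:,:,::-1]
cv2.imwrite('pics/w6.png',im)
"
```

```text
clk 9.60 ee [ 0.6677 -0.1383  0.0173] shelf [ 0.0081 -0.0275  0.0173] F [7.6 2.7 2.8] gap 0.091 q [-0.46  0.36 -0.7  -0.1   0.37 -0.48]
axes x [-0.142  0.99  -0.002] z [ 0.642  0.091 -0.761]
d tool mm [  0.7 -61.7 -49.6]
rotvec deg (tool) [ 0.43 -0.03  0.18]
```

View pics/w6.png

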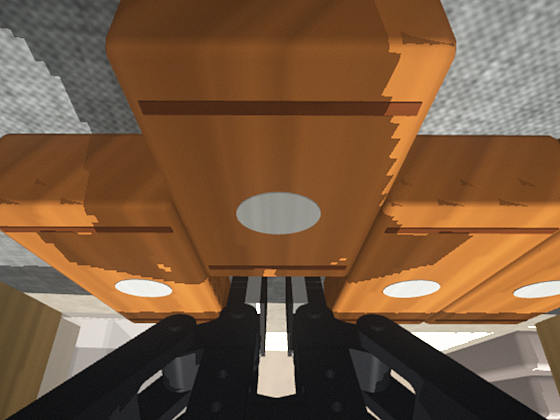

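Request:
{"api": "play_rows", "payload": {
  "deltas": [
    [[0,-0.004,-0.0032,0,0,0,0.008],[0,-0.004,-0.0032,0,0,0,0.008],[0,-0.004,-0.0032,0,0,0,0.008],[0,-0.004,-0.0032,0,0,0,0.008],[0,-0.004,-0.0032,0,0,0,0.008],[0,-0.004,-0.0032,0,0,0,0.008],[0,-0.004,-0.0032,0,0,0,0.008],[0,-0.004,-0.0032,0,0,0,0.008],[0,-0.004,-0.0032,0,0,0,0.008],[0,-0.004,-0.0032,0,0,0,0.008]]
  ]
}}

```text
clock: 10.9
ee_pos: [0.6183, -0.1458, 0.0172]
eef_rot: [0.614, 0.709, 0.261, 0.228]
contact_force: [8.7, 3.1, 6.4]
finger_gap: 0.093
```

Request:
{"api": "play_rows", "payload": {
  "deltas": [
    [[0,-0.004,-0.0032,0,0,0,0.008],[0,-0.004,-0.0032,0,0,0,0.008],[0,-0.004,-0.0032,0,0,0,0.008],[0,-0.004,-0.0032,0,0,0,0.008],[0,-0.004,-0.0032,0,0,0,0.008],[0,-0.002,-0.0016,0,0,0,0.008]]
  ]
}}

```text
clock: 11.65
ee_pos: [0.5912, -0.1512, 0.0172]
eef_rot: [0.614, 0.709, 0.261, 0.23]
contact_force: [8.0, 1.6, 6.4]
finger_gap: 0.091
```

```bash
python3 -c "
from h import *
t=np.radians(40)
rel(S2W(-.071,-.027,.015),hookrot(t))
im,d=read_camera('top'); im=im[:,:,::-1]; np.savez('top1.npz',im=im[:,:,::-1],d=d)
a=cv2.resize(im[150:250,270:400],(520,400),interpolation=2)
im,d=read_camera('scene'); im=im[:,:,::-1];np.savez('scene1.npz',im=im[:,:,::-1],d=d)
b=cv2.resize(im[140:240,220:290],(280,400),interpolation=2)
cv2.imwrite('pics/t1.png',np.hstack([a,b]))
"
```

```text
clk 11.65 ee [ 0.5912 -0.1512  0.0172] shelf [-0.0694 -0.0296  0.0172] F [8.  1.6 6.4] gap 0.091 q [-0.56  0.28 -0.84 -0.13  0.43 -0.57]
axes x [-0.142  0.99  -0.005] z [ 0.646  0.088 -0.759]
d tool mm [ 2.6 -2.6  0.7]
rotvec deg (tool) [0.66 0.14 0.31]
```

View pics/t1.png

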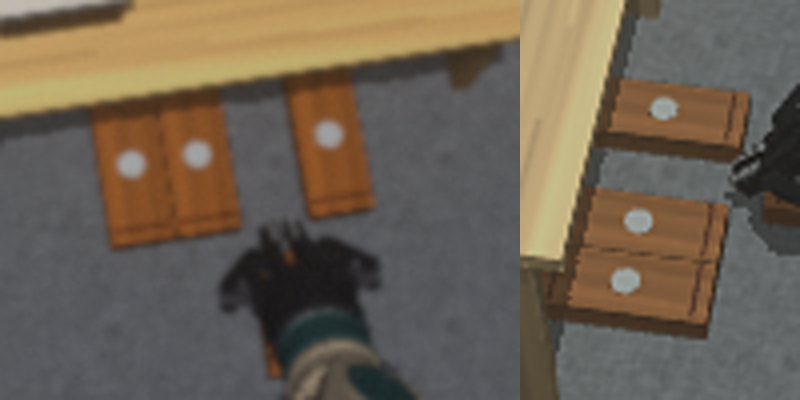

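```bash
python3 -c "
from h import *
import pickle
c=cam('wrist');im,d=read_camera('wrist'); im=im[:,:,::-1]; pickle.dump((c,im,d),open('w7.pkl','wb'))
cv2.imwrite('pics/w7.png',im)
for z in ['scene','top']:
  c=cam(z); im=np.load(z+'1.npz')['im']
"
```

```text
(no output)
```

View pics/w7.png

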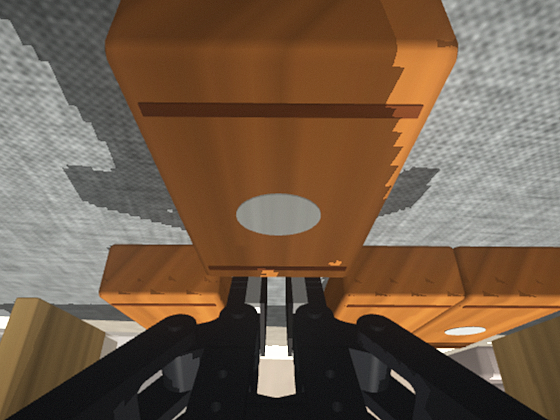

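```bash
python3 -c "
from h import *
import pickle
c,im,d=pickle.load(open('w7.pkl','rb'))
for n,p in dict(bl=(210,277),br=(346,277),disc=(278.5,214),fl=(108,42),fr=(455,45),nl_front_top=(103,291),nr_front_top=(455,294)).items(): print(n,W2S(ray(c,*p,.026)).round(4))
"
```

```text
bl [-0.0945 -0.0547  0.026 ]
br [-0.0956 -0.0048  0.026 ]
disc [-0.1428 -0.0298  0.026 ]
fl [-0.192  -0.0539  0.026 ]
fr [-0.1918 -0.0055  0.026 ]
nl_front_top [-0.0764 -0.1015  0.026 ]
nr_front_top [-0.0757  0.0433  0.026 ]
```

```bash
python3 -c "
from h import *
import pickle
c,im,d=pickle.load(open('w7.pkl','rb')); P=cloud(c,d)
for n,p in dict(disc_c=(465,331),line_l=(160,305),nb_bot=(150,247)).items(): print(n,W2S(ray(c,*p,.026)).round(4),W2S(ray(c,*p,0)).round(4))
for u in (150,190,420,278,240):
  print(u,[(v,*(W2S(P[v,u])*1000).round(0)) for v in range(236,316,6)])
"
```

```text
disc_c [-0.0042  0.0792  0.026 ] [0.1229 0.1423 0.    ]
line_l [-0.0556 -0.0837  0.026 ] [ 0.0418 -0.1145  0.    ]
nb_bot [-0.1215 -0.0688  0.026 ] [-0.0621 -0.0911  0.    ]
150 [(236, np.float64(-73.0), np.float64(-88.0), np.float64(-1.0)), (242, np.float64(-66.0), np.float64(-90.0), np.float64(-1.0)), (248, np.float64(-66.0), np.float64(-90.0), np.float64(2.0)), (254, np.float64(-67.0), np.float64(-89.0), np.float64(6.0)), (260, np.float64(-67.0), np.float64(-88.0), np.float64(8.0)), (266, np.float64(-224.0), np.float64(-30.0), np.float64(71.0)), (272, np.float64(-66.0), np.float64(-87.0), np.float64(14.0)), (278, np.float64(-66.0), np.float64(-87.0), np.float64(17.0)), (284, np.float64(-66.0), np.float64(-86.0), np.float64(20.0)), (290, np.float64(-67.0), np.float64(-85.0), np.float64(23.0)), (296, np.float64(-66.0), np.float64(-85.0), np.float64(25.0)), (302, np.float64(-56.0), np.float64(-88.0), np.float64(25.0)), (308, np.float64(-46.0), np.float64(-91.0), np.float64(25.0)), (314, np.float64(-35.0), np.float64(-94.0), np.float64(25.0))]
190 [(236, np.float64(-126.0), np.float64
[... 2794 characters left out ...]
), (254, np.float64(-115.0), np.float64(-42.0), np.float64(25.0)), (260, np.float64(-109.0), np.float64(-42.0), np.float64(25.0)), (266, np.float64(-103.0), np.float64(-43.0), np.float64(25.0)), (272, np.float64(-98.0), np.float64(-43.0), np.float64(25.0)), (278, np.float64(-82.0), np.float64(-45.0), np.float64(22.0)), (284, np.float64(-87.0), np.float64(-44.0), np.float64(26.0)), (290, np.float64(-90.0), np.float64(-44.0), np.float64(29.0)), (296, np.float64(-93.0), np.float64(-43.0), np.float64(32.0)), (302, np.float64(-95.0), np.float64(-43.0), np.float64(35.0)), (308, np.float64(-110.0), np.float64(-41.0), np.float64(41.0)), (314, np.float64(-110.0), np.float64(-41.0), np.float64(43.0))]
```

Request:
{"api": "play_rows", "payload": {
  "deltas": [
    [[0,0.004,0.0032,0,0,0,0.008],[0,0.004,0.0032,0,0,0,0.008],[0,0,-0.02,0,0,0,0.008],[0,0,-0.03,0,0,0,0.008],[0,0,-0.04,0,0,0,0.008],[0,0,-0.04,0,0,0,0.008],[0,0,0,10,0,0,0.085],[0,0,0,10,0,0,0.085],[0,0,0,10,0,0,0.085],[0,0,0,10,0,0,0.085]]
  ]
}}

```text
clock: 13.05
ee_pos: [0.5116, -0.1591, 0.1121]
eef_rot: [0.656, 0.755, -0.003, -0.002]
contact_force: [0.5, -0.6, 0.1]
finger_gap: 0.928
```

Request:
{"api": "play_rows", "payload": {
  "deltas": [
    [[0,0,0,0,0,0,0.085],[0,0,0,0,0,0,0.085]]
  ]
}}

```text
clock: 13.3
ee_pos: [0.5111, -0.1585, 0.1105]
eef_rot: [0.656, 0.755, -0.0, -0.002]
contact_force: [-0.1, -0.0, -0.2]
finger_gap: 1.0
```

```bash
python3 -c "
from h import *
import pickle
c=cam('wrist')
rel(S2W(-.143,-.030,.1),hookrot(0))
im,d=read_camera('wrist'); im=im[:,:,::-1]; pickle.dump((c,im,d),open('w8.pkl','wb'))
cv2.imwrite('pics/w8.png',im)
"
```

```text
clk 13.30 ee [ 0.5111 -0.1585  0.1105] shelf [-0.1497 -0.0257  0.1105] F [-0.1 -0.  -0.2] gap 1.0 q [-0.42  0.22 -0.38  0.98  0.   -0.56]
axes x [-0.139  0.99   0.002] z [-0.003  0.002 -1.   ]
d tool mm [-4.3  6.8 10.5]
rotvec deg (tool) [-0.14 -0.12  0.01]
```

View pics/w8.png

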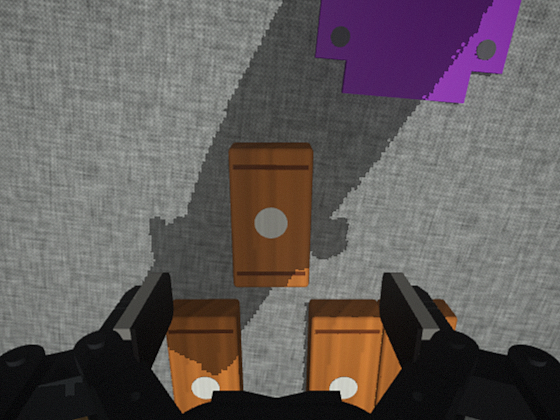

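```bash
python3 -c "
from h import *
import pickle
c,im,d=pickle.load(open('w8.pkl','rb'))
P=W2S(cloud(c,d).reshape(-1,3).T.T[0]) 
P=(cloud(c,d)-O)@RS
s=cv2.cvtColor(im,cv2.COLOR_BGR2HSV)
m=((s[...,0]<18)&(s[...,1]>110)&(P[...,2]>.022)&(P[...,2]<.03)).astype(np.uint8); m[295:]=0;m[:130]=0
k=(P[m>0][:,:2]*1000).astype(np.float32); print(cv2.minAreaRect(k),np.percentile(k,[1,50,99],axis=0),len(k))
cs=max(cv2.findContours(m,0,1)[0],key=cv2.contourArea)
print(cv2.minAreaRect(np.array([W2S(ray(c,*q[0],.026))[:2]*1000 for q in cs],np.float32)))
print('disc',W2S(ray(c,271.5,223,.026)))
for n,p in dict(nl=(172,317),nr=(380,317)).items(): print(n,W2S(ray(c,*p,.026)))
"
```

```text
((-141.1514434814453, -30.22066307067871), (53.44240951538086, 100.3503646850586), 89.79278564453125) [[-190.58875702  -56.26920013]
 [-149.88816833  -30.29325867]
 [ -93.01549469   -4.20973076]] 10255
((-142.31393432617188, -30.235944747924805), (52.77198791503906, 98.68356323242188), 89.832763671875)
disc [-0.1408535  -0.02957307  0.026     ]
nl [-0.06732181 -0.10246754  0.026     ]
nr [-0.06709675  0.04916506  0.026     ]
```

Request:
{"api": "play_rows", "payload": {
  "deltas": [
    [[-0.0045,0.0075,0.02,-0.1,-0.1,0,0.085],[0,0,0.02,0,0,0,0.085],[0,0,0.02,0,0,0,0.085],[0,0,0.02,0,0,0,0.085],[0,0,0.015,0,0,0,0.085],[0,0,0,0,0,0,0.085],[0,0,0,0,0,0,0.085]]
  ]
}}

```text
clock: 14.22
ee_pos: [0.5215, -0.1631, 0.0177]
eef_rot: [0.656, 0.755, 0.0, 0.002]
contact_force: [-0.6, 0.6, -0.6]
finger_gap: 0.997
```

```bash
python3 -c "
from h import *
rel(S2W(-.142,-.0302,.004),hookrot(0))
im,d=read_camera('wrist'); cv2.imwrite('pics/w9.png',im[:,:,::-1])
"
```

```text
clk 14.22 ee [ 0.5215 -0.1631  0.0177] shelf [-0.1401 -0.0317  0.0177] F [-0.6  0.6 -0.6] gap 0.997 q [-0.42  0.34 -0.44  0.79 -0.   -0.56]
axes x [-0.139  0.99  -0.002] z [ 0.003 -0.002 -1.   ]
d tool mm [ 1.6 -1.9 13.7]
rotvec deg (tool) [ 0.15  0.12 -0.01]
```

View pics/w9.png

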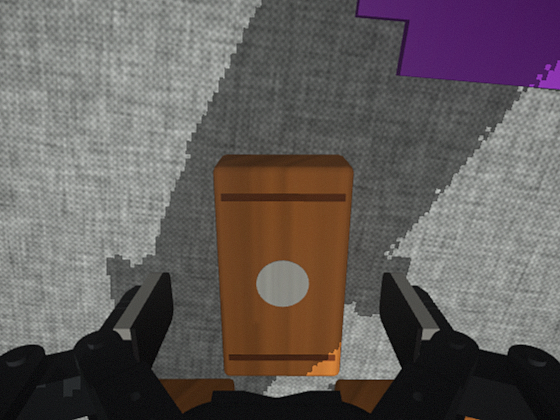

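Request:
{"api": "play_rows", "payload": {
  "deltas": [
    [[0.0015,-0.002,0.007,0.1,0.1,0,0.085],[0,0,0.006,0,0,0,0.085],[0,0,0,0,0,0,0.085],[0,0,0,0,0,0,0.045],[0,0,0,0,0,0,0.045],[0,0,0,0,0,0,0.045],[0,0,0,0,0,0,0.045],[0,0,0,0,0,0,0.045],[0,0,0,0,0,0,0.045]]
  ],
  "grip_force": 50
}}

```text
clock: 15.4
ee_pos: [0.5196, -0.1615, 0.0046]
eef_rot: [0.656, 0.755, 0.001, 0.0]
contact_force: [-0.5, 3.3, 5.4]
finger_gap: 0.621
```

```bash
python3 -c "
from h import *
rel(S2W(-.142,-.0302,.004),hookrot(0))
"
```

```text
clk 15.40 ee [ 0.5196 -0.1615  0.0046] shelf [-0.1417 -0.0299  0.0046] F [-0.5  3.3  5.4] gap 0.621 q [-0.42  0.36 -0.45  0.76  0.   -0.56]
axes x [-0.139  0.99   0.   ] z [ 0.001  0.001 -1.   ]
d tool mm [-0.3 -0.3  0.6]
rotvec deg (tool) [ 0.05 -0.03  0.02]
```

Request:
{"api": "play_rows", "payload": {
  "deltas": [
    [[0,0,-0.01,0,0,0,0.045],[0,0,-0.02,0,0,0,0.045],[0,0,-0.03,0,0,0,0.045],[0,0,-0.04,0,0,0,0.045],[0,0,0,0,0,-6.6,0.045],[0,0,0,0,0,-6.6,0.045],[0,0,0,0,0,0,0.045],[0,0,0,0,0,0,0.045]]
  ]
}}

```text
clock: 16.4
ee_pos: [0.5183, -0.1615, 0.1032]
eef_rot: [0.566, 0.825, -0.0, -0.001]
contact_force: [-0.2, 0.4, -6.7]
finger_gap: 0.626
```

```bash
python3 -c "
from h import *
rel([.4718,.3112,.1],downrot(111.2))
import pickle
c=cam('wrist'); im,d=read_camera('wrist'); cv2.imwrite('pics/w10.png',im[:,:,::-1]); pickle.dump((c,im,d),open('w10.pkl','wb'))
"
```

```text
clk 16.40 ee [ 0.5183 -0.1615  0.1032] shelf [-0.143  -0.0297  0.1032] F [-0.2  0.4 -6.7] gap 0.626 q [-0.42  0.24 -0.37  0.97 -0.   -0.79]
axes x [-0.36   0.933  0.001] z [-0.002  0.    -1.   ]
d tool mm [457.7 126.8   3.5]
rotvec deg (tool) [-0.1  -0.06 -0.1 ]
```

View pics/w10.png

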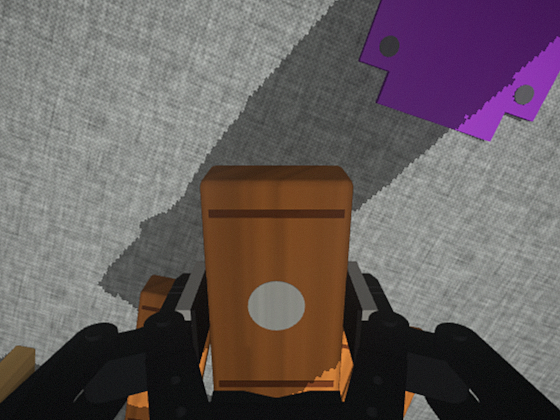

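Request:
{"api": "play_rows", "payload": {
  "deltas": [
    [[0.03,0.0085,0,0,0,0,0.045],[0.045,0.0125,0,0,0,0,0.045],[0.05,0.0135,0,0,0,0,0.045],[0.055,0.0155,0,0,0,0,0.045],[0.055,0.0155,0,0,0,0,0.045],[0.055,0.0155,0,0,0,0,0.045],[0.055,0.0155,0,0,0,0,0.045],[0.05,0.0135,0,0,0,0,0.045],[0.04,0.011,0,0,0,0,0.045],[0.022,0.006,0,0,0,0,0.045]]
  ]
}}

```text
clock: 17.7
ee_pos: [0.4718, 0.3125, 0.1039]
eef_rot: [0.564, 0.826, 0.0, -0.0]
contact_force: [0.2, 0.4, -6.0]
finger_gap: 0.62
```

Request:
{"api": "play_rows", "payload": {
  "deltas": [
    [[0,0,0,0,0,0,0.045],[0,0,0,0,0,0,0.045],[0,0,0,0,0,0,0.045],[0,0,0,0,0,0,0.045]]
  ]
}}

```text
clock: 18.2
ee_pos: [0.4724, 0.3095, 0.1041]
eef_rot: [0.565, 0.825, -0.0, -0.0]
contact_force: [-0.0, 0.2, -5.8]
finger_gap: 0.62
```

```bash
python3 -c "
from h import *
rel([.4718,.3112,.06],downrot(111.2))
import pickle
c=cam('wrist'); im,d=read_camera('wrist'); cv2.imwrite('pics/w11.png',im[:,:,::-1]); pickle.dump((c,im,d),open('w11.pkl','wb'))
"
```

```text
clk 18.20 ee [0.4724 0.3095 0.1041] shelf [-0.1229  0.4431  0.1041] F [-0.   0.2 -5.8] gap 0.62 q [ 0.47  0.27 -0.32  0.98 -0.    0.1 ]
axes x [-0.36   0.933 -0.   ] z [-0. -0. -1.]
d tool mm [ 1.8  0.  44.1]
rotvec deg (tool) [-0.01  0.01 -0.07]
```

View pics/w11.png

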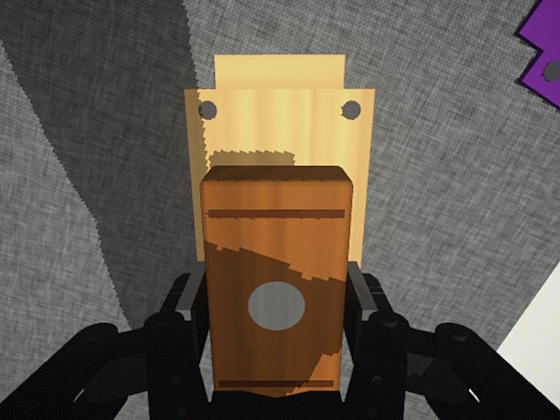

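Request:
{"api": "play_rows", "payload": {
  "deltas": [
    [[0.0018,0,0.02,0,0,0,0.045],[0,0,0.02,0,0,0,0.045],[0,0,0.02,0,0,0,0.045],[0,0,0.015,0,0,0,0.045],[0,0,0.008,0,0,0,0.045],[0,0,0,0,0,0,0.045],[0,0,0,0,0,0,0.045],[0,0,0,0,0,0,0.045]]
  ]
}}

```text
clock: 19.25
ee_pos: [0.4724, 0.3124, 0.0219]
eef_rot: [0.565, 0.825, 0.001, 0.0]
contact_force: [-0.4, -0.2, -6.1]
finger_gap: 0.615
```

```bash
python3 -c "
from h import *
rel([.4718,.3112,.0106],downrot(111.2))
c=cam('wrist'); im,d=read_camera('wrist'); cv2.imwrite('pics/w12.png',im[:,:,::-1])
"
```

```text
clk 19.25 ee [0.4724 0.3124 0.0219] shelf [-0.1225  0.446   0.0219] F [-0.4 -0.2 -6.1] gap 0.615 q [ 0.47  0.37 -0.39  0.81  0.    0.1 ]
axes x [-0.362  0.932  0.   ] z [ 0.002  0.001 -1.   ]
d tool mm [-0.9 -1.  11.3]
rotvec deg (tool) [ 0.1  -0.01  0.01]
```

View pics/w12.png

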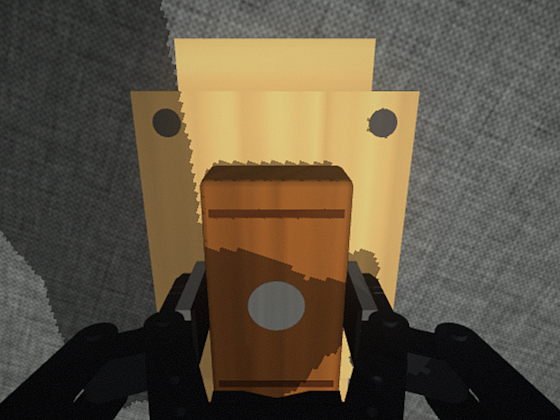

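Request:
{"api": "play_rows", "payload": {
  "deltas": [
    [[-0.0008,-0.001,0.003,0,0,0,0.045],[0,0,0.003,0,0,0,0.045],[0,0,0.002,0,0,0,0.045],[0,0,0.001,0,0,0,0.045],[0,0,0,0,0,0,0.045],[0,0,0,0,0,0,0.045]]
  ]
}}

```text
clock: 20.05
ee_pos: [0.4712, 0.3109, 0.0122]
eef_rot: [0.565, 0.825, 0.0, 0.0]
contact_force: [-0.6, 0.4, -6.4]
finger_gap: 0.618
```

Request:
{"api": "play_rows", "payload": {
  "deltas": [
    [[0,0,0.001,0,0,0,0.045],[0,0,0,0,0,0,0.045]]
  ]
}}

```text
clock: 20.3
ee_pos: [0.471, 0.3108, 0.0111]
eef_rot: [0.565, 0.825, -0.0, -0.0]
contact_force: [0.9, -0.1, -6.3]
finger_gap: 0.621
```

Request:
{"api": "play_rows", "payload": {
  "deltas": [
    [[0,0,0.001,0,0,0,0.045],[0,0,0,0,0,0,0.045]]
  ]
}}

```text
clock: 20.55
ee_pos: [0.4711, 0.3109, 0.0106]
eef_rot: [0.565, 0.825, 0.0, 0.0]
contact_force: [-1.7, -2.1, -2.1]
finger_gap: 0.621
```

Touching. One half-millimetre more, then release.

Request:
{"api": "play_rows", "payload": {
  "deltas": [
    [[0,0,0.0005,0,0,0,0.045],[0,0,0,0,0,0,0.045],[0,0,0,0,0,0,0.058],[0,0,0,0,0,0,0.064],[0,0,0,0,0,0,0.072],[0,0,0,0,0,0,0.08],[0,0,0,0,0,0,0.085],[0,0,0,0,0,0,0.085]]
  ]
}}

```text
clock: 21.55
ee_pos: [0.4711, 0.3109, 0.0096]
eef_rot: [0.565, 0.825, 0.0, 0.0]
contact_force: [0.1, 0.4, -0.5]
finger_gap: 1.001
```

Request:
{"api": "play_rows", "payload": {
  "deltas": [
    [[0,0,-0.01,0,0,0,0.085],[0,0,-0.02,0,0,0,0.085],[0,0,-0.03,0,0,0,0.085],[0,0,-0.03,0,0,0,0.085],[0,0,0,0,0,0,0],[0,0,0,0,0,0,0],[0,0,0,0,0,0,0],[0,0,0,0,0,0,0],[0,0,0,0,0,0,0]]
  ]
}}

```text
clock: 22.68
ee_pos: [0.4706, 0.3106, 0.0989]
eef_rot: [0.565, 0.825, -0.001, -0.0]
contact_force: [-0.1, -0.9, 0.2]
finger_gap: -0.004
```

```bash
python3 -c "
from h import *
rel([.4718,.3112,.04],downrot(111.2))
import pickle
c=cam('wrist'); im,d=read_camera('wrist'); cv2.imwrite('pics/w13.png',im[:,:,::-1]); pickle.dump((c,im,d),open('w13.pkl','wb'))
"
```

```text
clk 22.68 ee [0.4706 0.3106 0.0989] shelf [-0.1246  0.4445  0.0989] F [-0.1 -0.9  0.2] gap -0.004 q [ 0.47  0.27 -0.33  0.97 -0.    0.1 ]
axes x [-0.362  0.932 -0.   ] z [-0.001 -0.001 -1.   ]
d tool mm [ 0.1  1.4 58.9]
rotvec deg (tool) [-0.08  0.01  0.01]
```

View pics/w13.png

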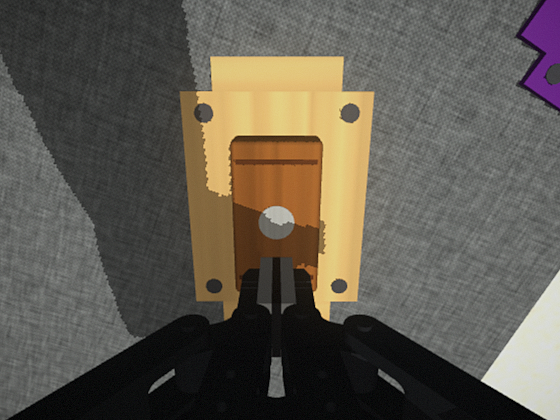

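```bash
python3 -c "
from h import *
import pickle
c,im,d=pickle.load(open('w13.pkl','rb'))
D=np.array([ray(c,*p,.006) for p in [(203.5,112.5),(349.5,112.5),(214,286),(339,286)]]); print(D.round(4),D.mean(0))
print('disc',ray(c,276.5,222,.032))
"
```

```text
[[0.4293 0.2449 0.006 ]
 [0.3964 0.3301 0.006 ]
 [0.545  0.2895 0.006 ]
 [0.5119 0.375  0.006 ]] [0.47066417 0.30987424 0.006     ]
disc [0.47187354 0.31035961 0.032     ]
```

Request:
{"api": "play_rows", "payload": {
  "deltas": [
    [[0,0.001,0.02,0,0,0,0],[0,0,0.02,0,0,0,0],[0,0,0.014,0,0,0,0],[0,0,0.006,0,0,0,0],[0,0,0.003,0,0,0,0],[0,0,0,0,0,0,0],[0,0,0,0,0,0,0]]
  ],
  "grip_force": 60
}}

```text
clock: 23.6
ee_pos: [0.4725, 0.3115, 0.0373]
eef_rot: [0.565, 0.825, 0.001, 0.0]
contact_force: [-0.3, -0.7, 0.6]
finger_gap: 0.002
```

Request:
{"api": "play_rows", "payload": {
  "deltas": [
    [[0,0,0.001,0,0,0,0],[0,0,0.001,0,0,0,0],[0,0,0,0,0,0,0]]
  ]
}}

```text
clock: 23.98
ee_pos: [0.4719, 0.3112, 0.0345]
eef_rot: [0.565, 0.825, -0.0, -0.0]
contact_force: [0.3, 0.5, -1.0]
finger_gap: 0.001
```

Request:
{"api": "play_rows", "payload": {
  "deltas": [
    [[0,0,0.001,0,0,0,0],[0,0,0.001,0,0,0,0],[0,0,0,0,0,0,0]]
  ]
}}

```text
clock: 24.35
ee_pos: [0.4719, 0.3112, 0.0325]
eef_rot: [0.565, 0.825, -0.0, -0.0]
contact_force: [-0.6, -0.8, -0.2]
finger_gap: 0.0
```

Request:
{"api": "play_rows", "payload": {
  "deltas": [
    [[0,0,0.0005,0,0,0,0],[0,0,0,0,0,0,0]]
  ]
}}

```text
clock: 24.6
ee_pos: [0.472, 0.3112, 0.0321]
eef_rot: [0.565, 0.825, 0.0, 0.0]
contact_force: [-0.3, 0.0, -0.4]
finger_gap: 0.001
```

Request:
{"api": "play_rows", "payload": {
  "deltas": [
    [[0,0,0.0005,0,0,0,0],[0,0,0,0,0,0,0]]
  ]
}}

```text
clock: 24.85
ee_pos: [0.472, 0.3112, 0.032]
eef_rot: [0.565, 0.825, 0.0, 0.0]
contact_force: [-0.7, -1.0, 4.8]
finger_gap: 0.001
```

Request:
{"api": "play_rows", "payload": {
  "deltas": [
    [[0,0,0.0005,0,0,0,0],[0,0,0,0,0,0,0]]
  ]
}}

```text
clock: 25.1
ee_pos: [0.472, 0.3113, 0.0321]
eef_rot: [0.565, 0.825, 0.0, 0.0]
contact_force: [-2.8, -1.3, 8.7]
finger_gap: 0.001
```

Request:
{"api": "play_rows", "payload": {
  "deltas": [
    [[0,0,0.0005,0,0,0,0],[0,0,0,0,0,0,0],[0,0,0,0,0,0,0]]
  ]
}}

```text
clock: 25.48
ee_pos: [0.472, 0.3113, 0.032]
eef_rot: [0.565, 0.825, 0.0, 0.0]
contact_force: [-3.5, -2.4, 11.6]
finger_gap: 0.002
```

Request:
{"api": "play_rows", "payload": {
  "deltas": [
    [[0,0,0.0001,0,0,0,0],[0,0,0,0,0,0,0],[0,0,0,0,0,0,0],[0,0,0,0,0,0,0],[0,0,0,0,0,0,0],[0,0,0,0,0,0,0],[0,0,0,0,0,0,0],[0,0,0,0,0,0,0],[0,0,0,0,0,0,0],[0,0,0,0,0,0,0]]
  ]
}}

```text
clock: 26.72
ee_pos: [0.472, 0.3112, 0.032]
eef_rot: [0.565, 0.825, 0.0, 0.0]
contact_force: [-3.4, -2.1, 11.6]
finger_gap: 0.003
```

Request:
{"api": "play_rows", "payload": {
  "deltas": [
    [[0,0,0,0,0,0,0],[0,0,0,0,0,0,0]]
  ]
}}

```text
clock: 26.98
ee_pos: [0.4721, 0.3113, 0.032]
eef_rot: [0.565, 0.825, 0.0, 0.0]
contact_force: [-3.4, -2.5, 11.5]
finger_gap: 0.001
```

Request:
{"api": "play_rows", "payload": {
  "deltas": [
    [[0,0,-0.001,0,0,0,0],[0,0,-0.002,0,0,0,0],[0,0,-0.01,0,0,0,0],[0,0,-0.03,0,0,0,0],[0,0,-0.04,0,0,0,0],[0,0,-0.04,0,0,0,0],[-0.05,0,-0.02,0,0,0,0],[-0.05,0,0,0,0,0,0],[-0.05,0,0,0,0,0,0],[-0.05,0,0,0,0,0,0]]
  ]
}}

```text
clock: 28.22
ee_pos: [0.545, 0.1233, 0.1742]
eef_rot: [0.565, 0.825, 0.0, 0.0]
contact_force: [0.1, 1.1, 0.5]
finger_gap: 0.0
```

```bash
python3 -c "
from h import *
rel()
for n in ['scene','top']:
  im,d=read_camera(n); cv2.imwrite('pics/%s9.png'%n,im[:,:,::-1]); np.savez(n+'9.npz',im=im,d=d)
"
```

```text
clk 28.23 ee [0.545  0.1233 0.1742] shelf [-0.0769  0.2487  0.1742] F [0.1 1.1 0.5] gap 0.0 q [ 0.11  0.2  -0.25  1.12  0.   -0.26]
axes x [-0.362  0.932 -0.   ] z [ 0.001  0.    -1.   ]
```

View pics/scene9.png

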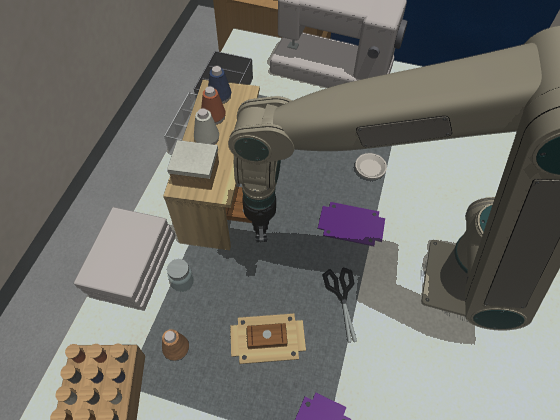

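View pics/top9.png

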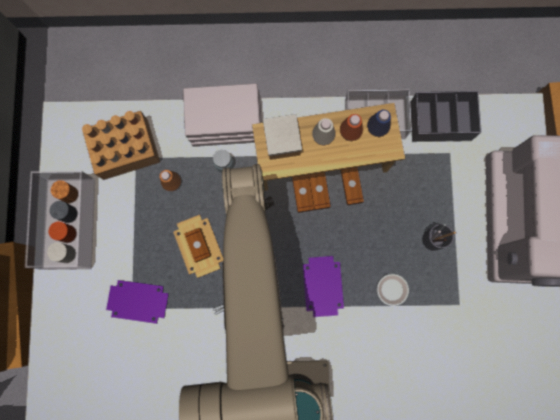

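```bash
python3 - <<'E'
from h import *
for n,roi in [("top",(285,160,85,60)),("scene",None)]:
    c=cam(n)
    for tag in "09":
        im=np.load(n+tag+".npz")["im"]; s=cv2.cvtColor(im,cv2.COLOR_RGB2HSV).astype(int)
        if roi:
            x,y,w,h=roi; m=np.zeros(im.shape[:2],np.uint8); m[y:y+h,x:x+w]=((s[...,1]<60)&(s[...,2]>120))[y:y+h,x:x+w]
            k,l,st,ce=cv2.connectedComponentsWithStats(m); print(n,tag,[ray(c,*ce[i],.026)[:2].round(4) for i in range(1,k) if st[i,4]>15])
        else:
            x,y,w,h=(222,305,95,65); m=np.zeros(im.shape[:2],np.uint8)
            m[y:y+h,x:x+w]=((s[...,0]>8)&(s[...,0]<30)&(s[...,1]>60)&(s[...,2]>110))[y:y+h,x:x+w]
            cc=max(cv2.findContours(m,0,1)[0],key=cv2.contourArea); print(tag,cv2.minAreaRect(np.array([ray(c,*p[0],.006)[:2]*1000 for p in cc],np.float32)))
            f=np.zeros_like(m); cv2.drawContours(f,[cc],-1,1,-1)
            dk=((s[...,2]<100)&(f>0)).astype(np.uint8); k,l,st,ce=cv2.connectedComponentsWithStats(dk); print([(st[i,4],ray(c,*ce[i],.006)[:2].round(4)) for i in range(1,k) if st[i,4]>8])
            if tag=="9":
                b=((s[...,0]<14)&(s[...,1]>100)&(f>0)).astype(np.uint8); 
                g=((s[...,1]<60)&(s[...,2]>110)&(f>0)).astype(np.uint8); k,l,st,ce=cv2.connectedComponentsWithStats(g); print("disc",[(st[i,4],ray(c,*ce[i],.032)[:2].round(4)) for i in range(1,k) if st[i,4]>8])
E
```

```text
top 0 [array([ 0.6657, -0.1919]), array([ 0.6595, -0.1393]), array([ 0.6511, -0.0847]), array([ 0.6445, -0.0315])]
top 9 [array([ 0.666 , -0.1925]), array([ 0.6511, -0.0847]), array([ 0.6445, -0.0315])]
0 ((471.89178466796875, 311.47509765625), (190.35108947753906, 120.73429107666016), 21.192230224609375)
[(np.int32(14), array([0.431 , 0.2457])), (np.int32(15), array([0.5464, 0.2906])), (np.int32(16), array([0.3975, 0.332 ])), (np.int32(17), array([0.5135, 0.3761]))]
9 ((471.89178466796875, 311.47509765625), (190.35108947753906, 120.73429107666016), 21.192230224609375)
[(np.int32(14), array([0.431 , 0.2457])), (np.int32(14), array([0.5462, 0.2909])), (np.int32(22), array([0.4398, 0.2902])), (np.int32(23), array([0.5127, 0.3168])), (np.int32(115), array([0.473 , 0.3328])), (np.int32(16), array([0.3975, 0.332 ])), (np.int32(17), array([0.5135, 0.3761]))]
disc [(np.int32(57), array([0.4736, 0.3114]))]
```

Template and neighbours haven't moved, and the weight is within about 2 mm of the template's centre. The robot is clear, so I'm handing in.

```bash
python3 -c "
from h import *
print(hand_in()); rel()"
```

```text
the job is handed in; nothing more can be done
None
the job is handed in; nothing more can be done
```

The short weight was in the second place from the right (shelf y = -27). It now lies in the middle of the plywood template, lengthwise along it, and the job was handed in at about 28 s.

- **Slide:** I reached in behind it with the tool tilted 40° and slid it flat toward the front. Its back end stopped about 25–28 mm in front of the others. One rough reading from the wrist picture gave 19 mm. The depth image and a later straight-down wrist view gave 28 and 25 mm, so I took the 19 mm as a misread rounded edge.
- **Placing and pressing:** I picked it up, set it down and pressed it at a measured 11.6 N for about 1.5 s, slightly under the 12 N asked. I did not press again.
- **Last checks:**
  - The template's outline measured exactly as before.
  - The three long weights' discs were within 0.7 mm of their first positions.
  - The weight's disc was about 1.5–2 mm from the template's centre.
  - The bystanders looked undisturbed in the pictures, and the robot was touching nothing.

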